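# Float the jar balance at its rider

### The arm

A 7-joint arm with a two-finger parallel gripper is mounted at the origin on the work surface. World frame = base frame: x ahead of the robot, y to its left, z up, the work surface at z = 0. Lengths are in m, angles in rad, forces in N, time in s.
With the tool pointing down it reaches from about 0.35 to 0.9 m from the base axis. Payload 8.1 kg.
Tool frame: the origin (TCP) lies at the very end of the fingers, on their centre line; the grasp point (between the pads) lies 19 mm behind it; z points along the fingers, y is the line along which they close (so a half turn about z gives the same grasp; the last joint's range is limited). The gripper opens to 92 mm and grips with 3 to 60 N. Pads are 19 mm wide; open, the fingers measure 130 mm over their backs; the gripper's body (75 mm by 190 mm) begins 47 mm behind the grasp point.
Start: joints at [1.035, 0.434, 0.025, 1.573, -0.012, 1.134, -0.075], TCP at [0.262, -0.567, 0.227] pointing down, gripper open.
Joint ranges: [-2.62, 2.62], [-0.44, 2.09], [-1.27, 1.32], [0.08, 2.57], [-1.32, 4.46], [0.12, 2], [-2.74, 2.74]. Speed limits (rad/s): [2.22, 2.22, 3.01, 3.01, 3.14, 3.14, 3.14].

### API

Orientations are given as a rotation vector (axis times angle).
In Python, from cell import observe, get_image, sign_off, find_in, trace, place_of gives the robot as it stands. The module is installed in compiled form; this text tells all that it offers.
- The arm moves only by the shell command python3 -m handwheel 'ROWS' [OPENING] [FORCE]. ROWS is JSON, a list of rows, each a list of 6 numbers: the shift along the tool's x, y, z each as a share of 0.02 m, from -1 to 1, then the turn, a rotation vector about the tool's x, y, z each as a share of 4 degrees, from -1 to 1. A call has 1 to 8 rows; each row shifts and turns the commanded pose from where the row before left it, along the tool's axes as they then stand; what a row does not reach is not made up. A row lasts 1/12 s, in which the tool goes at most 41.7 mm and 7.16 degrees, less where a joint would pass 70% of its speed; a pose out of reach is approached as far as the arm can. A call with a number of a shift or a turn outside -1 to 1 is refused whole. A call with a gripper value outside its range is refused whole. OPENING is the opening, from 0 (shut) to 1 (fully open), set as the call begins (- or left out, the last holds). The fingers move at their own pace and stop on an object; FORCE is the grip in N (left out, the last holds). Time passes only in rows, so rows that do not move let the fingers close. It gives the time, the measured TCP pose, the force, the opening and the grip force at its end, in the units of the state.
- observe(): the state, without advancing time (a new reading comes with each control period).
- get_image(name): name is "scene" or "top"; returns a dict with "image" (400x640x3 uint8, red, green, blue), "fx", "fy", "cx", "cy" (pixels), "k1" (the pictures are not rectified: a ray, as slopes to the right and down, at radius r is drawn at 1 + k1 r^2 times it, then the intrinsics apply), "position" and "orientation" of the camera in the world. Camera axes: x right, y down, z forward; pixel columns grow to the right and rows downward; lengths in m; the calibration is good to about 2 mm. A picture is of the moment at which its call begins. There is no depth.
- sign_off(): hands the job in; it is judged then, once.
Trained networks look in the newest picture that a camera, given by its name, has taken for a name from the list of things; names that differ only in an ending like _2 or _b are one class to them, and where a whole thing is asked for, a point or a joint stands for the part that bears it (a point fixed in the world has none). Each returns a list of dicts, best first, with "score" (0 to 1); they miss things now and then, are a little off and sometimes report something else, mostly with a low value. They report only what shows in the picture. A call takes as long as a camera call.
- find_in(label, camera): "rect" ([centre column, centre row, width, height] as shares, 0 to 1, of the picture: columns of its width, rows of its height, round what is visible of it).
- trace(label, camera): "region" (400x640 bool, what is visible of it) and "rect" ([centre column, centre row, width, height] as shares, 0 to 1, of the picture: columns of its width, rows of its height, round what is visible of it).
- place_of(label, camera): "point" ([column, row] as shares, 0 to 1, of the picture: columns of its width, rows of its height: a listed point, or the origin of a listed thing).
The state is a dict: "clock": time; "joints": joint angles; "dq": joint speeds; "joint_efforts": joint torques, N m; "position": TCP position; "ee_rot": TCP orientation; "force": force on the tool from outside, world axes, zero at the start; "ft_torque": the same for the moment, N m; "width": opening from 0.0 (shut) to 1.0 (fully open); "gripper_force": force on a finger pad.
Only numpy, scipy, OpenCV 4.12 (cv2) and the standard library are available. Lean on these libraries where they do the work, as an engineer would, in place of code of your own. Each camera call takes 0.05 s, during which the arm holds its last target. There are 200 camera calls.

### The job

Two filled jars are being compared on the top-heavy counter balance, which has tipped onto one rest: using only the wooden grip of its sprung lever, raise the beam and keep the pointer floating at the brass rider on the arc (within 13 mm of it) for 6 seconds without a break, so that the reading can be taken. Then lower the beam gently back onto the rest where it lay, without any slam, let the lever spring go slack and let go. Do not touch the beam, jars or pointer, and leave the rider and everything else where it is.

Things in the scene. Friction and masses are not known exactly. Their poses are not given: they have to be found in the camera images.
- stand: Fixed stand of the two-jar balance: grey foot 200 x 260 x 20 mm, narrow pillar, white graduated arc on two rods on top. Origin: centre of the foot's underside on the table; y to the left, z up, x horizontally away from the lever (the lever sticks out to the stand's -x, roughly towards the robot). Place and yaw vary.
- pivot (a point): The beam's pivot point on the stand, 130 mm above the table; the beam, the lever and the rider all turn about the stand's x axis through it.
- balance (a joint): Beam tilt, rad; 0 level, positive: pointer top goes to the stand's +y. Pivot damping 0.02 N m s/rad, no friction; slightly springy rests at -0.22 (start) and +0.22. Top-heavy: tips onto a rest even with the lever held still. Inertia about 0.055 kg m2, overturning moment about 0.57 N m per rad of tilt, constant trim moment up to 0.08 N m either way, as each jar may be 3 % off its nominal mass.
- lever (a joint): Angle of the trim lever relative to the beam, rad, same axis and sign as the beam's tilt; limits +-1.1. It drives the beam only through a torsion spring: about 0.42 N m on the beam per rad of this angle (0 = slack; left free it rests near -0.04), damping 0.02 N m s/rad. The lever's angle from vertical is balance + lever.
- grip_mid (a point): Centre of the lever's wooden grip, a round bar 26 mm thick, 56 mm long, lying along the stand's x and turning freely on its pin; 132 mm from the pivot to the stand's -x and 110 mm from the pivot's axis (above it with the lever upright: 240 mm over the table). Free space beside and below: pinch it from above, fingers closing along the stand's y.
- beam: Rocking beam without its lever: aluminium bar 300 x 36 mm along the stand's y, on either side, 170 mm out, a tray (top 10 mm under the pivot) with a clipped-in amber jar (80 mm wide, 110 mm tall, nominally 0.75 kg), and a thin upright pointer ending 150 mm above the pivot. Origin at the pivot, z along the pointer.
- pointer_tip (a point): Tip of the beam's pointer, 150 mm from the pivot on the beam's z axis.
- rider_tip (a point): Inner tip of the brass rider that is clamped on the white arc (14 x 26 x 40 mm, on the arc's outer side), 150 mm from the pivot: the place where the pointer tip has to be.
- rider (a joint): Angle of the rider in rad, same zero and sign as balance: the tilt at which the pointer stands at the rider. Between -0.09 and 0.09; clamped by stiff friction.
- weight_a: Bystander: brass weight 38 mm wide, 44 mm tall, standing on the stand's foot. Origin: centre of its underside.
- weight_b: Bystander: brass weight 32 mm wide, 37 mm tall, standing on the stand's foot. Origin: centre of its underside.
- mug: Bystander: white mug, 82 mm wide, 90 mm tall. Origin: centre of its underside.
- tin: Bystander: food tin, 74 mm wide, 100 mm tall. Origin: centre of its underside.
- bowl: Bystander: green bowl, 150 mm wide, 60 mm tall. Origin: centre of its underside.
- spare_jar: Bystander: closed jar like the two on the balance but standing on the table, 80 mm wide, 110 mm tall. Origin: centre of its underside.
- spoon: Bystander: wooden spoon lying flat. Origin: near its middle.

How it is judged:
By the outcome, as a careful person would: the job done as asked, in the order asked, and still so for the second after the job is handed in, with the robot touching nothing.
It also fails if it takes over 58 s, if anything falls off the work surface, if the arm or the gripper's body presses on something with over 40 N, if the wrist force passes 120 N, or if a joint passes its speed limit or range.

## Working session

There is one attempt and no reset: what is moved stays moved. The work goes in short steps, Python scripts to look and compute and a shell command to move; the robot and the scene stay as the last step left them, time stands still between calls to the robot, and variables do not carry over. Pictures are saved under pics/ and viewed, at most 10 in all, crops included, and the job is handed in when it is done.

```bash
mkdir -p pics
cat > h.py <<'E'
import numpy as np, cv2
from scipy.spatial.transform import Rotation as R
from scipy.optimize import least_squares
from cell import *
def rot(o):
    o=np.array(o,float)
    if o.shape==(3,3): return o
    return (R.from_rotvec(o) if o.size==3 else R.from_quat(o)).as_matrix()
def cam(n):
    c=get_image(n); c['Rm']=rot(c['orientation']); c['p']=np.array(c['position']); return c
def proj(c,P):
    q=(np.atleast_2d(P)-c['p'])@c['Rm']; s=q[:,:2]/q[:,2:]; s=s*(1+c['k1']*(s**2).sum(1,keepdims=True))
    return s*[c['fx'],c['fy']]+[c['cx'],c['cy']]
def px(pt): return np.array(pt)*[640,400]
E
python3 - <<'E'
from h import *
print(observe())
for n in('scene','top'):
    c=cam(n); print(n,{k:v for k,v in c.items() if k not in('image','Rm','p')})
    cv2.imwrite(f'pics/{n}0.png',c['image'][:,:,::-1])
    for l in('stand','pivot','grip_mid','pointer_tip','rider_tip','weight_a','mug','tin','bowl','spare_jar','spoon'):
        print(l,[(px(d['point']).round(1).tolist(),round(d['score'],2)) for d in place_of(l,n)[:2]])
E
```

```text
{'clock': 0.0, 'joints': array([ 1.03541791,  0.43523914,  0.02496382,  1.57410487, -0.01158132,
        1.13394455, -0.07508855]), 'dq': array([-6.05777510e-05, -1.77905643e-04, -1.46020743e-04, -2.17814686e-04,
       -1.55799490e-03, -1.18680658e-03, -5.25254727e-05]), 'joint_efforts': array([ 1.98068547e-04, -6.67855239e+01,  9.85229574e-01, -3.14456785e+01,
       -6.04183367e-02,  4.27922665e-02,  1.64908761e-04]), 'position': array([ 0.26186072, -0.56694952,  0.2259318 ]), 'ee_rot': array([-3.06690196e+00, -6.74132593e-01,  7.57530794e-04]), 'force': array([-0.10096196, -0.25322252,  0.20144247]), 'ft_torque': array([ 0.03038033, -0.01691338, -0.03581032]), 'gripper_force': 0.0, 'width': 0.9996159189503353}
scene {'fx': 402.33229572318413, 'fy': 402.33229572318413, 'cx': 317.11355264459405, 'cy': 199.04943449393764, 'k1': -0.04516683030424642, 'position': array([ 1.43529217, -0.18735852,  0.93341395]), 'orientation': array([-1.81960362, -1.48618475,  0.69335869])}
stand [([301.6, 284.7], 0.78)]
pivot [([286.6, 221.3], 0.71), ([301.2, 250.7], 0.63)]
grip_mid [([273.3, 194.8], 0
[... 271 characters left out ...]
, 225.0], 0.77)]
top {'fx': 436.8462227556402, 'fy': 436.8462227556402, 'cx': 321.88306835750734, 'cy': 191.59192126270065, 'k1': -0.025292287224596432, 'position': array([0.28445864, 0.01138391, 1.44205008]), 'orientation': array([-2.12017607,  2.11901588, -0.19876225])}
stand [([345.3, 155.5], 0.95)]
pivot [([345.8, 145.5], 0.76)]
grip_mid [([367.8, 173.5], 0.6)]
pointer_tip []
rider_tip [([350.2, 126.3], 0.45)]
weight_a [([332.2, 167.6], 0.61), ([374.6, 159.7], 0.56)]
mug [([424.7, 247.2], 0.9)]
tin [([235.5, 240.8], 0.79), ([347.4, 147.6], 0.17)]
bowl [([467.2, 208.6], 0.97), ([182.1, 193.5], 0.57)]
spare_jar [([183.2, 194.2], 0.86), ([367.9, 175.9], 0.53)]
spoon [([333.2, 232.0], 0.85)]
```

```bash
ls pics
```

```text
scene0.png
top0.png
```

View pics/scene0.png

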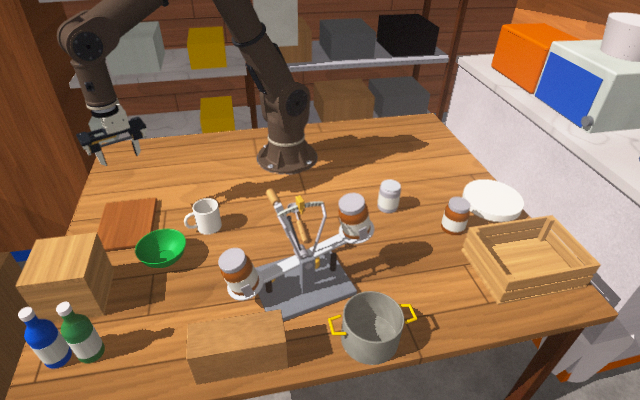

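View pics/top0.png

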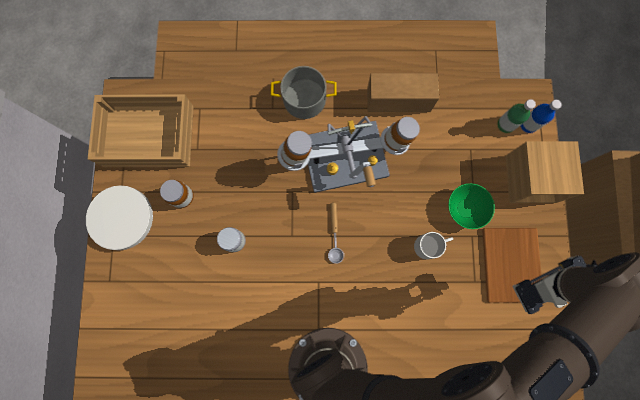

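The scene view shows the balance near (305,240), tipped to the robot's right, with the wooden grip at (273,198) and the brass rider at (299,202). In the top view the grip is at (370,175) and the rider at (351,125). I'll zoom in next.

Run:
```python
import cv2
a=cv2.imread('pics/scene0.png')[175:325,210:380]; b=cv2.imread('pics/top0.png')[105:205,270:430]
cv2.imwrite('pics/c1.png',cv2.resize(a,None,fx=4,fy=4,interpolation=cv2.INTER_CUBIC)); cv2.imwrite('pics/c2.png',cv2.resize(b,None,fx=5,fy=5,interpolation=cv2.INTER_CUBIC))
```

```text
(no output)
```

View pics/c1.png

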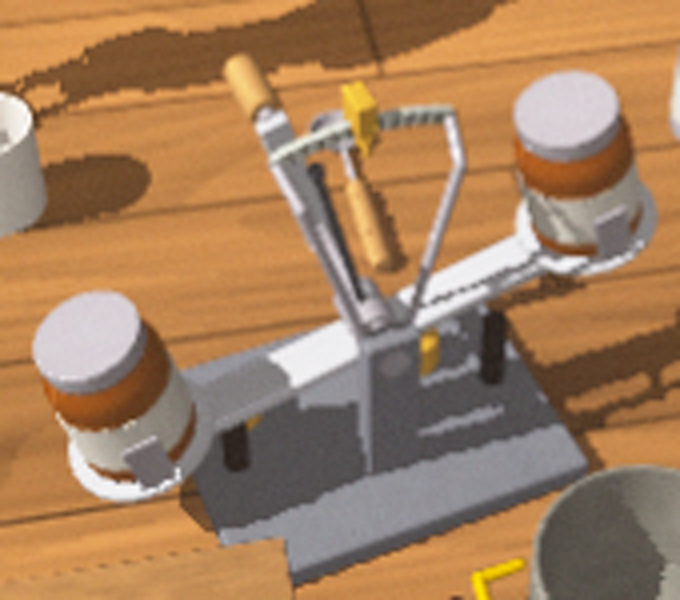

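View pics/c2.png

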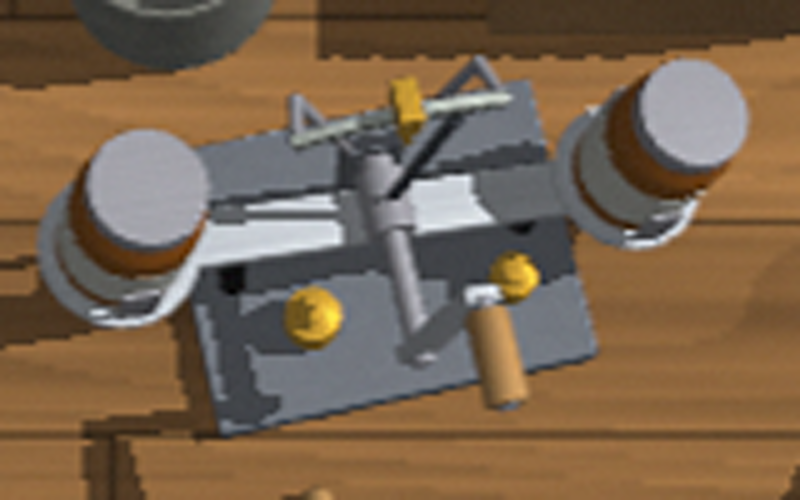

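The crops show the grip's centre at (273,196) in the scene view and (369,176) in the top view. The pointer tip is near (289,217), and the foot corners and jar lids are clear enough for a model fit.

```bash
cat > fit.py <<'E'
from h import *
C={n:cam(n) for n in('scene','top')}
def Tx(a,p): # rotation about x: positive -> top toward +y
    return R.from_euler('x',-a).apply(p)
def model(q):
    x,y,yaw,tilt,lev,rid,dx=q
    W=lambda p: R.from_euler('z',yaw).apply(p)+[x,y,0]
    B=lambda p,a: W(Tx(a,np.array(p,float))+[0,0,.13])
    return dict(f1=W([-.1,.13,.02]),f2=W([-.1,-.13,.02]),f3=W([.1,-.13,.02]),f4=W([.1,.13,.02]),
      jp=B([0,.17,.1],tilt),jn=B([0,-.17,.1],tilt),tip=B([dx,0,.15],tilt),rid=B([dx,0,.15],rid),grip=B([-.132,0,.11],lev),piv=W([0,0,.13]))
obs=[('top','f1',315,191.4),('top','f2',389.4,175.4),('top','f3',376,121.4),('scene','f4',356.25,290.5),
('top','jp',299.4,142.6),('top','jn',408.6,128),('scene','jn',232,259.5),('scene','jp',351.8,202),
('scene','tip',288.7,217),('scene','rid',301.3,212.5),('top','rid',350.5,127),('scene','grip',273,196),('top','grip',369,175.8)]
def res(q):
    m=model(q); return np.concatenate([proj(C[c],m[k])[0]-[u,v] for c,k,u,v in obs])
if __name__=='__main__':
    s=least_squares(res,[.5,-.03,.2,-.22,-.3,0,0],loss='soft_l1')
    print(s.x.round(4)); r=res(s.x).reshape(-1,2).round(1)
    for o,e in zip(obs,r): print(o[:2],e)
    for k,v in model(s.x).items(): print(k,v.round(4))
E
python3 fit.py
```

```text
[ 0.6841 -0.0616  0.2116 -0.2211 -0.2573 -0.011   0.0068]
('top', 'f1') [-1.4  0.2]
('top', 'f2') [0.3 0.2]
('top', 'f3') [-0.2 -1.5]
('scene', 'f4') [ 0.9 -0.4]
('top', 'jp') [ 0.  -0.7]
('top', 'jn') [ 0.3 -0.9]
('scene', 'jn') [-1.3 -1.8]
('scene', 'jp') [-0.8 -0.5]
('scene', 'tip') [0.2 0.2]
('scene', 'rid') [-0.6  0.4]
('top', 'rid') [-0.7  0.5]
('scene', 'grip') [0.1 1. ]
('top', 'grip') [-0.2  0.7]
f1 [0.559  0.0445 0.02  ]
f2 [ 0.6136 -0.2097  0.02  ]
f3 [ 0.8092 -0.1677  0.02  ]
f4 [0.7546 0.0865 0.02  ]
jp [0.6539 0.0791 0.2648]
jn [ 0.7235 -0.2452  0.1903]
tip [ 0.6977 -0.0923  0.2763]
rid [ 0.6911 -0.0618  0.28  ]
grip [ 0.5609 -0.1167  0.2364]
piv [ 0.6841 -0.0616  0.13  ]
```

```bash
cat > m.py <<'E'
from h import *
import json,os,sys
Q=np.array([.6841,-.0616,.2116]); T0=-.221; RID=-.011
Rz=R.from_euler('z',Q[2])
W=lambda p: Rz.apply(p)+[Q[0],Q[1],.13]
L=lambda P: Rz.inv().apply(np.array(P)-[Q[0],Q[1],.13])
def Tx(a,p): return R.from_euler('x',-a).apply(p)
ref=cv2.imread('pics/scene0.png',0).astype(np.float32)
def regions(c,a,x=.03):
    # jar bodies + lids as planar quads at stand-plane x
    g=[]
    for s in(1,-1):
        b=np.array([[x,s*.17+u,v] for u in(-.045,.045) for v in(-.01,.11)],float)
        g.append(proj(c,W(Tx(a,b))).astype(np.float32))
    return g
def tilt(c):
    im=cv2.cvtColor(c['image'],cv2.COLOR_RGB2GRAY).astype(np.float32)
    g0=regions(c,T0); A=np.arange(-.27,.28,.01)
    tm=[cv2.warpPerspective(ref,cv2.getPerspectiveTransform(g,np.float32([[0,0],[0,60],[45,0],[45,60]])),(45,60)) for g in g0]
    def cost(a):
        e=0
        for t,g in zip(tm,regions(c,a)):
            w=cv2.warpPerspective(im,cv2.getPerspectiveTransform(g,np.float32([[0,0],[0,60],[45,0],[45,60]])),(45,60))
            e+=1-np.corrcoef(t.ravel(),w.ravel())[0,1]
        return e
    k=A[np.argmin([cost(a) for a in A])]
    B=k+np.arange(-.02,.0201,.002); E=np.array([cost(b) for b in B]); i=int(np.argmin(E)); 
    p=np.polyfit(B[max(0,i-4):i+5]-B[i],E[max(0,i-4):i+5],2); return float(B[i]-np.clip(p[1]/2/p[0],-.004,.004)),float(E[i])
def grip_phi(o):
    l=L(o['position']); return l, float(np.arctan2(l[1],l[2]+.019)), float(np.hypot(l[1],l[2]+.019))
E
cat > go.py <<'E'
from m import *
o=observe(); Rt=rot(o['ee_rot']); t=np.array([float(v) for v in sys.argv[1:4]])  # target TCP in stand/pivot frame
d=Rt.T@(W(t)-o['position']); want=Rz.as_matrix()@np.diag([1,-1,-1]); rv=R.from_matrix(Rt.T@want).as_rotvec()
print('t',round(o['clock'],2),'pos',o['position'].round(4),'shift units',(d/.02).round(2),'turn units',(np.degrees(rv)/4).round(2),'F',o['force'].round(1),'w',round(o['width'],3))
E
python3 - <<'E'
from m import *
for i in range(2): print(tilt(cam('scene')),observe()['clock'])
print(W([-.132,.11*np.sin(-.257),.11*np.cos(-.257)]))
E
python3 go.py -.134 -.028 .18
python3 -m handwheel '[[1,-0.6,-0.6,0,0,0],[1,-0.6,-0.6,0,0,0],[1,-0.6,-0.6,0,0,0],[1,-0.6,-0.6,0,0,0],[1,-0.6,-0.6,0,0,0],[1,-0.6,-0.6,0,0,0],[1,-0.6,-0.6,0,0,0],[1,-0.6,0,0,0,0]]' 1 10
python3 go.py -.134 -.028 .18
```

```text
(-0.21914566024409696, 0.011106439118978129) 1.35
(-0.21939735986246522, 0.010580248881486454) 1.4
[ 0.56091636 -0.11665944  0.23638726]
t 1.4 pos [ 0.2621 -0.5674  0.2268] shift units [ 22.92 -14.21  -4.16] turn units [ 0.   -0.    3.17] F [-0.1 -0.3  0.4] w 0.999
clock: 2.07
position: [0.3684, -0.4129, 0.3133]
ee_rot: [3.065, 0.674, 0.003]
force: [1.7, -0.5, 0.5]
width: 1.002
gripper_force: 0.0
t 2.07 pos [ 0.3684 -0.4129  0.3133] shift units [14.85 -9.43  0.15] turn units [ 0.05 -0.03  3.17] F [ 1.7 -0.5  0.5] w 1.002
```

```bash
python3 -m handwheel '[[1,-0.6,0,0,0,0],[1,-0.6,0,0,0,0],[1,-0.6,0,0,0,0],[1,-0.6,0,0,0,0],[1,-0.6,0,0,0,0],[1,-0.6,0,0,0,0],[1,-0.6,0,0,0,0],[1,-0.6,0,0,0,0]]' >/dev/null
python3 -m handwheel '[[1,-0.6,0,0,0,0],[1,-0.6,0,0,0,0],[1,-0.6,0,0,0,0],[0,0,0,0,0,1],[0,0,0,0,0,1],[0,0,0,0,0,1],[0,0,0,0,0,0.2],[0,0,0,0,0,0]]' >/dev/null
python3 go.py -.134 -.028 .14
```

```text
t 3.4 pos [ 0.5115 -0.2011  0.3107] shift units [ 3.2  -3.61  2.04] turn units [ 0.    0.   -0.02] F [ 0.7 -1.2  0.6] w 0.999
```

```bash
python3 -m handwheel '[[0.8,-0.9,0,0,0,0],[0.8,-0.9,0,0,0,0],[0.8,-0.9,0,0,0,0],[0.8,-0.9,0,0,0,0],[0,0,0.5,0,0,0],[0,0,0.5,0,0,0],[0,0,0,0,0,0],[0,0,0,0,0,0]]' >/dev/null
python3 go.py -.134 -.028 .0875
python3 - <<'E'
from m import *
c=cam('scene');d=cam('top');print(tilt(c))
cv2.imwrite('pics/p1.png',np.vstack([cv2.resize(c['image'][160:260,210:370],(640,400)),cv2.resize(d['image'][130:180,340:420],(320,200)).repeat(1,0).repeat(2,1)])[:,:,::-1])
E
```

```text
t 4.07 pos [ 0.5581 -0.1187  0.2899] shift units [ 0.06 -0.07  3.62] turn units [ 0.    0.03 -0.05] F [ 0.2 -0.2  0. ] w 1.0
(-0.21990455072019016, 0.012832513703158854)
```

View pics/p1.png

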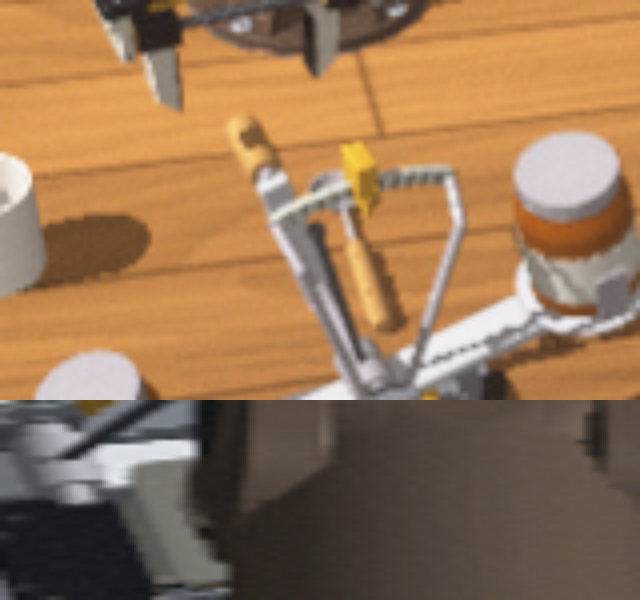

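The fingers sit either side of the grip, and the beam is undisturbed at its rest. I'll descend and close gently.

```bash
python3 -m handwheel '[[0,0,0.6,0,0,0],[0,0,0.6,0,0,0],[0,0,0.6,0,0,0],[0,0,0.6,0,0,0],[0,0,0.6,0,0,0],[0,0,0.6,0,0,0],[0,0,0,0,0,0],[0,0,0,0,0,0]]' 1 10 >/dev/null
python3 go.py -.134 -.028 .0875
python3 -m handwheel '[[0,0,0,0,0,0],[0,0,0,0,0,0],[0,0,0,0,0,0],[0,0,0,0,0,0],[0,0,0,0,0,0],[0,0,0,0,0,0]]' 0.2 10
python3 - <<'E'
from m import *
print(tilt(cam('scene')),grip_phi(observe()),observe()['force'])
E
```

```text
t 4.83 pos [ 0.5589 -0.118   0.2189] shift units [ 0.01 -0.04  0.07] turn units [ 0.    0.01 -0.04] F [0.8 0.  0.6] w 1.002
clock: 5.33
position: [0.5592, -0.1173, 0.2189]
ee_rot: [3.124, 0.328, 0.0]
force: [0.3, 0.5, -0.8]
width: 0.613
gripper_force: 0.0
(-0.22034386490180374, 0.014679081357546697) (array([-0.13384614, -0.02824214,  0.08885039]), -0.2561132697029615, 0.11148688111265473) [ 0.23191156  0.26317218 -0.21572624]
```

```bash
cat > st.py <<'E'
from m import *
# usage: st.py log | st.py plan t_ref:theta_ref pairs (relative time) ; state kept in st.json
S=json.load(open('st.json')) if os.path.exists('st.json') else dict(log=[],kf=None,g=None)
I,KO,KS,CB,CL=.055,.57,.42,.02,.02
o=observe(); l=L(o['position']); t=o['clock']
if S['g'] is None: S['g']=[l[0],l[1],l[2]]
g=np.array(S['g']); pg=np.arcsin(g[1]/.11); phi=float(np.arcsin(l[1]/.11))
th,err=tilt(cam('scene'))
A=np.array([[0,1,0],[(KO-KS)/I,-(CB+CL)/I,1/I],[0,0,0]]); B=np.array([0,KS/I,0]); Bd=np.array([0,CL/I,0])
h=1/96
def f(x,p,pd): return x+h*(A@(x+h/2*(A@x+B*p+Bd*pd))+B*p+Bd*pd)
F=np.eye(3)+h*A+h*h/2*A@A
air='air' in sys.argv
if S['log']:
    t0,_,p0=S['log'][-1]
    if air and S['kf'] is None: S['kf']=[[S['log'][-1][1],0,-(.15*th+.42*phi)+.004],np.diag([1e-5,1e-3,4e-4]).tolist()]
    if S['kf']:
        x,P=map(np.array,S['kf']); n=max(1,round((t-t0)/h)); tm=min(n,max(1,round(.18/h)))
        for i in range(n):
            a=min(1,(i+1)/tm); x=f(x,p0+(phi-p0)*a,(phi-p0)/tm/h if i<tm else 0); P=F@P@F.T+np.diag([1e-7,2e-5,1e-7])
        K=P[:,0]/(P[0,0]+2.5e-5); inn=th-x[0]; x=x+K*inn; P=P-np.outer(K,P[0]); S['kf']=[x.tolist(),P.tolist()]
        print('kf th %.3f w %.3f trim %.3f inn %.3f'%(*x,inn),end=' | ')
S['log'].append([t,th,phi]); json.dump(S,open('st.json','w'))
print('t %.2f th %.3f (err %.3f) phi %.3f F %s grip %.1f w %.3f'%(t,th,err,phi,o['force'].round(1),o['gripper_force'],o['width']))
def rows(p):
    tg=g+[0,.11*(np.sin(p)-np.sin(pg)),.11*(np.cos(p)-np.cos(pg))]
    d=rot(o['ee_rot']).T@Rz.apply(tg-l)/.02; return d.round(2).tolist()
if 'phi' in sys.argv: print('rows total',rows(float(sys.argv[sys.argv.index('phi')+1])))
if 'to' in sys.argv:
    k=sys.argv.index('to'); tgt,rate=float(sys.argv[k+1]),float(sys.argv[k+2])
    x=f(x,phi,0)
    for _ in range(4): x=f(x,phi,0)      # the 0.05 s of the picture
    m=42; N=8                            # one turn 0.4375 s
    def sim(du):
        y=x.copy(); p=phi; out=[]
        for u in du:
            for i in range(m):
                q=p+u*min(1,(i+1)/18); y=f(y,q,u*96/18 if i<18 else 0)
                if i%6==5: out.append(y[:2].copy())
            p+=u
        return np.array(out)
    z=sim(np.zeros(N)); J=np.stack([sim(e)-z for e in np.eye(N)],-1)
    T=np.arange(1,len(z)+1)*6*h; r=x[0]+np.clip(tgt-x[0],-rate*T,rate*T); rd=np.gradient(r,T)
    M=np.vstack([J[:,0],.3*J[:,1],.12*np.eye(N)]); b=np.concatenate([r-z[:,0],.3*(rd-z[:,1]),np.zeros(N)])
    du=np.linalg.lstsq(M,b,rcond=None)[0]; y=z+J@du
    print('phi -> %.3f'%(phi+du[0]),'rows total',rows(phi+du[0]),'pred',y[6],y[13],'next du',du[1:3].round(3))
E
python3 -m handwheel '[[0,0,0,0,0,0],[0,0,0,0,0,0],[0,0,0,0,0,0],[0,0,0,0,0,0],[0,0,0,0,0,0],[0,0,0,0,0,0],[0,0,0,0,0,0],[0,0,0,0,0,0]]' 0.2 10
python3 st.py phi -0.1
```

```text
clock: 6.05
position: [0.5591, -0.1173, 0.2187]
ee_rot: [3.124, 0.328, -0.0]
force: [-0.0, 0.1, 0.2]
width: 0.277
gripper_force: 10.0
t 6.05 th -0.220 (err 0.012) phi -0.259 F [-0.   0.1  0.2] grip 10.0 w 0.277
rows total [-0.0, -0.86, -0.16]
```

```bash
python3 -m handwheel '[[0,-0.43,-0.08,0,0,0],[0,-0.43,-0.08,0,0,0]]' >/dev/null; python3 st.py
python3 -m handwheel '[[0,0,0,0,0,0],[0,0,0,0,0,0]]' >/dev/null; python3 st.py phi -0.03
```

```text
t 6.27 th -0.219 (err 0.022) phi -0.099 F [ 0.2 -0.6  0.6] grip 10.0 w 0.279
t 6.48 th -0.220 (err 0.017) phi -0.097 F [-1.1 -0.7  0.5] grip 10.0 w 0.280
rows total [-0.0, -0.37, -0.01]
```

```bash
python3 -m handwheel '[[0,-0.19,0,0,0,0],[0,-0.18,0,0,0,0]]' >/dev/null; python3 st.py
python3 -m handwheel '[[0,0,0,0,0,0],[0,0,0,0,0,0]]' >/dev/null; python3 st.py phi 0.03
```

```text
t 6.70 th -0.218 (err 0.024) phi -0.036 F [-3.1 -1.6  4.4] grip 10.0 w 0.278
t 6.92 th -0.219 (err 0.023) phi -0.034 F [-5.5 -2.6  5.1] grip 10.0 w 0.279
rows total [0.02, -0.35, -0.02]
```

```bash
python3 -m handwheel '[[-0.02,-0.17,-0.04,0,0,0],[0,-0.17,0,0,0,0]]' >/dev/null; python3 st.py
python3 -m handwheel '[[0,0,0,0,0,0],[0,0,0,0,0,0]]' >/dev/null; python3 st.py phi 0.08; python3 -c "
from m import *
o=observe();print(L(o['position']),grip_phi(o),o['ft_torque'])"
```

```text
t 7.13 th -0.218 (err 0.024) phi 0.029 F [-1.6 -1.7  1.7] grip 10.0 w 0.277
t 7.35 th -0.216 (err 0.025) phi 0.031 F [-0.3 -0.7  0.3] grip 10.0 w 0.281
rows total [0.0, -0.27, 0.03]
[-0.13396575  0.00320428  0.09265321] (array([-0.13396575,  0.00320428,  0.09265321]), 0.028690641650108335, 0.11169917947864515) [-0.17800489  0.03899464 -0.08087955]
```

```bash
python3 -m handwheel '[[0,-0.08,0,0,0,0],[0,-0.08,0,0,0,0]]' >/dev/null; python3 st.py
python3 -m handwheel '[[0,0,0,0,0,0],[0,0,0,0,0,0]]' >/dev/null; python3 st.py phi 0.09
```

```text
t 7.57 th -0.216 (err 0.026) phi 0.058 F [ 1.  -1.6 -1.3] grip 10.0 w 0.280
t 7.78 th -0.210 (err 0.035) phi 0.059 F [ 1.3 -1.2 -1.7] grip 10.0 w 0.276
rows total [0.0, -0.17, 0.04]
```

```bash
python3 -m handwheel '[[0,0,0,0,0,0],[0,0,0,0,0,0]]' >/dev/null; python3 st.py air
python3 -m handwheel '[[0,0,0,0,0,0]]' >/dev/null; python3 st.py air to -0.011 0.12
```

```text
kf th -0.199 w 0.072 trim 0.022 inn 0.011 | t 8.00 th -0.197 (err 0.047) phi 0.058 F [ 2.  -0.3 -2.3] grip 10.0 w 0.277
kf th -0.187 w 0.103 trim 0.021 inn -0.000 | t 8.13 th -0.188 (err 0.055) phi 0.058 F [ 3.5 -0.3 -2.5] grip 10.0 w 0.285
phi -> 0.013 rows total [0.0, 0.25, 0.02] pred [-0.12956539  0.12061019] [-0.0760255   0.13043367] next du [-0.014 -0.035]
```

```bash
python3 -m handwheel '[[0,0.12,0,0,0,0],[0,0.12,0,0,0,0]]' >/dev/null; python3 st.py air
python3 -m handwheel '[[0,0,0,0,0,0],[0,0,0,0,0,0]]' >/dev/null; python3 st.py air to -0.011 0.1
```

```text
kf th -0.166 w 0.095 trim 0.021 inn -0.002 | t 8.35 th -0.166 (err 0.084) phi 0.014 F [ 4.  -0.  -2.8] grip 10.0 w 0.282
kf th -0.148 w 0.084 trim 0.020 inn -0.002 | t 8.57 th -0.148 (err 0.108) phi 0.014 F [ 4.  -0.2 -3.9] grip 10.0 w 0.276
phi -> 0.013 rows total [0.01, 0.0, 0.02] pred [-0.10250174  0.10843012] [-0.0543568   0.11498028] next du [-0.022 -0.042]
```

```bash
python3 -m handwheel '[[0.02,0.01,0.02,0,0,0],[0,0,0,0,0,0]]' >/dev/null; python3 st.py air
python3 -m handwheel '[[0,0,0,0,0,0],[0,0,0,0,0,0]]' >/dev/null; python3 st.py air to -0.011 0.1
```

```text
kf th -0.133 w 0.074 trim 0.019 inn -0.004 | t 8.78 th -0.133 (err 0.136) phi 0.012 F [ 1.3 -1.1 -0.3] grip 10.0 w 0.280
kf th -0.116 w 0.081 trim 0.019 inn -0.001 | t 9.00 th -0.116 (err 0.165) phi 0.012 F [-1.8 -0.2  0.2] grip 10.0 w 0.280
phi -> 0.006 rows total [0.02, 0.03, -0.0] pred [-0.0697776   0.11439585] [-0.02601138  0.08604117] next du [-0.036 -0.037]
```

```bash
python3 -m handwheel '[[0,0.02,0,0,0,0],[0,0.01,0,0,0,0]]' >/dev/null; python3 st.py air
python3 -m handwheel '[[0,0,0,0,0,0],[0,0,0,0,0,0]]' >/dev/null; python3 st.py air to -0.011 0.1
```

```text
kf th -0.098 w 0.089 trim 0.019 inn -0.000 | t 9.22 th -0.098 (err 0.196) phi 0.006 F [-2.3 -0.8  1.5] grip 10.0 w 0.280
kf th -0.077 w 0.103 trim 0.019 inn -0.001 | t 9.43 th -0.078 (err 0.231) phi 0.006 F [-3.1 -0.7  2.6] grip 10.0 w 0.275
phi -> -0.025 rows total [0.01, 0.17, -0.0] pred [-0.0281944   0.09239907] [-0.00882864 -0.00658074] next du [-0.044  0.033]
```

```bash
python3 -m handwheel '[[0,0.1,-0.02,0,0,0],[0,0.09,0,0,0,0]]' >/dev/null; python3 st.py air
python3 -m handwheel '[[0,0,0,0,0,0],[0,0,0,0,0,0]]' >/dev/null; python3 st.py air to -0.011 0.1
```

```text
kf th -0.054 w 0.094 trim 0.019 inn 0.003 | t 9.65 th -0.053 (err 0.274) phi -0.028 F [-2.3 -1.   1.4] grip 10.0 w 0.279
kf th -0.031 w 0.094 trim 0.020 inn 0.004 | t 9.87 th -0.030 (err 0.320) phi -0.028 F [-2.1 -0.   1.3] grip 10.0 w 0.279
phi -> -0.074 rows total [-0.0, 0.25, 0.03] pred [-0.00763003 -0.01184608] [-0.01157068  0.00249445] next du [ 0.038 -0.008]
```

```bash
python3 -m handwheel '[[0,0.13,0.01,0,0,0],[0,0.12,0.01,0,0,0]]' >/dev/null; python3 st.py air
python3 -m handwheel '[[0,0,0,0,0,0],[0,0,0,0,0,0]]' >/dev/null; python3 st.py air to -0.011 0.1
python3 - <<'E'
from m import *
c=cam('scene')
cv2.imwrite('pics/p2.png',cv2.resize(c['image'][190:265,220:370],(750,375),interpolation=cv2.INTER_CUBIC)[:,:,::-1])
print(proj(c,W(Tx(-.011,[.007,0,.15]))))
E
```

```text
kf th -0.011 w 0.054 trim 0.021 inn 0.006 | t 10.08 th -0.010 (err 0.358) phi -0.074 F [-2.1 -0.6  0.9] grip 10.0 w 0.277
kf th -0.001 w 0.015 trim 0.021 inn 0.005 | t 10.30 th -0.000 (err 0.374) phi -0.074 F [-2.5 -1.7  2.5] grip 10.0 w 0.281
phi -> -0.057 rows total [-0.0, -0.09, 0.0] pred [-0.0053718  -0.02159413] [-0.01070445 -0.00047   ] next du [ 0.017 -0.007]
[[300.69895296 212.91100305]]
```

View pics/p2.png

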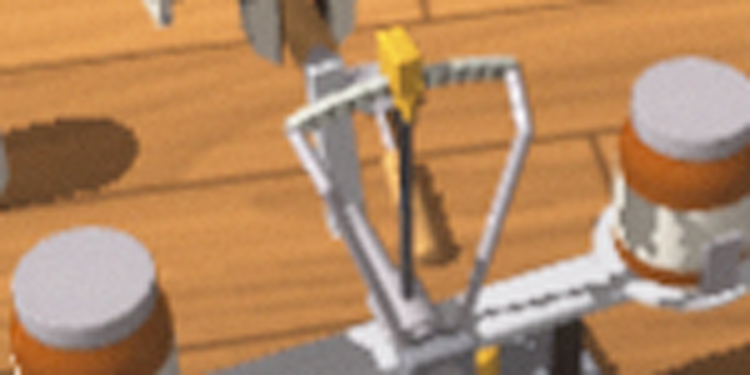

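The black pointer's tip, at crop (405,115), is right on the brass rider's inner tip at (403,120). Now I hold it there.

```bash
python3 -m handwheel '[[0,-0.05,0,0,0,0],[0,-0.05,0,0,0,0]]' >/dev/null; python3 st.py air
python3 -m handwheel '[[0,0,0,0,0,0],[0,0,0,0,0,0]]' >/dev/null; python3 st.py air to -0.011 0.1
```

```text
kf th 0.000 w 0.001 trim 0.021 inn 0.000 | t 10.57 th 0.000 (err 0.376) phi -0.054 F [-3.  -0.   2.6] grip 10.0 w 0.279
kf th -0.001 w -0.009 trim 0.021 inn -0.002 | t 10.78 th -0.002 (err 0.372) phi -0.054 F [-3.2 -0.8  3. ] grip 10.0 w 0.279
phi -> -0.050 rows total [0.0, -0.03, 0.0] pred [-0.00737997 -0.01360777] [-0.01066743 -0.00083816] next du [ 0.007 -0.004]
```

```bash
python3 -m handwheel '[[0,-0.02,0,0,0,0],[0,-0.01,0,0,0,0]]' >/dev/null; python3 st.py air
python3 -m handwheel '[[0,0,0,0,0,0],[0,0,0,0,0,0],[0,0,0,0,0,0]]' >/dev/null; python3 st.py air to -0.011 0.1
```

```text
kf th -0.004 w -0.012 trim 0.021 inn -0.001 | t 11.00 th -0.004 (err 0.366) phi -0.050 F [-2.1 -0.5  3.1] grip 10.0 w 0.279
kf th -0.008 w -0.015 trim 0.021 inn -0.000 | t 11.30 th -0.008 (err 0.358) phi -0.050 F [-3.3 -1.9  3.4] grip 10.0 w 0.280
phi -> -0.040 rows total [0.0, -0.06, 0.0] pred [-0.01179992  0.0033296 ] [-0.01085105 -0.00064977] next du [-0.008  0.002]
```

```bash
sed -n 1,3p st.json | tail -c 200
```

```text
8e-05, 0.0005774000073200199, 3.764859555231886e-05], [3.153576758042789e-06, 3.7648595552318896e-05, 1.0128777584150062e-05]]], "g": [-0.13389494731437965, -0.02821154541430591, 0.08872433613938298]}
```

```bash
python3 -m handwheel '[[0,-0.03,0,0,0,0],[0,-0.02,0,0,0,0]]' >/dev/null; python3 st.py air
python3 -m handwheel '[[0,0,0,0,0,0],[0,0,0,0,0,0],[0,0,0,0,0,0],[0,0,0,0,0,0]]' >/dev/null; python3 st.py air to -0.011 0.1
```

```text
kf th -0.010 w -0.004 trim 0.021 inn 0.001 | t 11.52 th -0.010 (err 0.359) phi -0.040 F [-3.9 -1.4  3.4] grip 10.0 w 0.278
kf th -0.010 w 0.008 trim 0.021 inn -0.001 | t 11.90 th -0.010 (err 0.360) phi -0.041 F [-4.2 -2.1  4.9] grip 10.0 w 0.280
phi -> -0.053 rows total [0.0, 0.07, 0.0] pred [-0.00872229 -0.00854186] [-0.01096227  0.0001127 ] next du [ 0.01  -0.003]
```

```bash
python3 -m handwheel '[[0,0.02,-0.02,0,0,0],[0,0.02,0,0,0,0]]' >/dev/null; python3 st.py air
python3 -m handwheel '[[0,0,0,0,0,0],[0,0,0,0,0,0],[0,0,0,0,0,0],[0,0,0,0,0,0]]' >/dev/null; python3 st.py air to -0.011 0.1
```

```text
kf th -0.008 w 0.007 trim 0.021 inn -0.000 | t 12.12 th -0.008 (err 0.358) phi -0.047 F [-3.5 -0.6  2. ] grip 10.0 w 0.278
kf th -0.005 w 0.008 trim 0.021 inn 0.001 | t 12.50 th -0.005 (err 0.367) phi -0.047 F [-3.3 -0.6  2.2] grip 10.0 w 0.282
phi -> -0.057 rows total [-0.01, 0.05, 0.02] pred [-0.00631674 -0.01726687] [-0.01074545 -0.00043319] next du [ 0.016 -0.006]
```

```bash
python3 -m handwheel '[[0,0.03,0,0,0,0],[0,0.02,0,0,0,0]]' >/dev/null; python3 st.py air
python3 -m handwheel '[[0,0,0,0,0,0],[0,0,0,0,0,0],[0,0,0,0,0,0],[0,0,0,0,0,0]]' >/dev/null; python3 st.py air to -0.011 0.1
```

```text
kf th -0.004 w -0.002 trim 0.021 inn 0.001 | t 12.72 th -0.003 (err 0.368) phi -0.057 F [-1.9 -0.6  0.9] grip 10.0 w 0.279
kf th -0.006 w -0.017 trim 0.021 inn 0.002 | t 13.10 th -0.006 (err 0.364) phi -0.056 F [-1.3 -0.6  0.2] grip 10.0 w 0.278
phi -> -0.040 rows total [-0.01, -0.09, 0.02] pred [-0.01143971  0.00213431] [-0.01076101 -0.00094801] next du [-0.008  0.002]
```

```bash
python3 -m handwheel '[[0,-0.04,0,0,0,0],[0,-0.03,0,0,0,0]]' >/dev/null; python3 st.py air
python3 -m handwheel '[[0,0,0,0,0,0],[0,0,0,0,0,0],[0,0,0,0,0,0],[0,0,0,0,0,0]]' >/dev/null; python3 st.py air to -0.011 0.1
```

```text
kf th -0.009 w -0.009 trim 0.021 inn 0.000 | t 13.32 th -0.009 (err 0.359) phi -0.043 F [-1.4  0.2  0.6] grip 10.0 w 0.284
kf th -0.014 w -0.007 trim 0.021 inn -0.003 | t 13.70 th -0.014 (err 0.354) phi -0.044 F [-0.1  0.4  0.7] grip 10.0 w 0.277
phi -> -0.040 rows total [-0.01, -0.02, 0.02] pred [-0.01341882  0.00895437] [-0.0111069   0.00013149] next du [-0.009  0.003]
```

```bash
python3 -m handwheel '[[0,-0.02,0.01,0,0,0],[0,-0.01,0,0,0,0]]' >/dev/null; python3 st.py air
python3 -m handwheel '[[0,0,0,0,0,0],[0,0,0,0,0,0],[0,0,0,0,0,0],[0,0,0,0,0,0]]' >/dev/null; python3 st.py air to -0.011 0.1
```

```text
kf th -0.014 w 0.002 trim 0.021 inn -0.000 | t 13.92 th -0.015 (err 0.355) phi -0.038 F [-1.1 -0.   1.2] grip 10.0 w 0.282
kf th -0.010 w 0.019 trim 0.021 inn 0.000 | t 14.30 th -0.010 (err 0.359) phi -0.039 F [-2.5 -0.2  1.2] grip 10.0 w 0.279
phi -> -0.060 rows total [0.0, 0.12, 0.02] pred [-0.00709065 -0.01478748] [-0.01099456  0.00041662] next du [ 0.019 -0.006]
```

```bash
python3 -m handwheel '[[0,0.05,0.01,0,0,0],[0,0.05,0,0,0,0]]' >/dev/null; python3 st.py air
python3 -m handwheel '[[0,0,0,0,0,0],[0,0,0,0,0,0],[0,0,0,0,0,0],[0,0,0,0,0,0]]' >/dev/null; python3 st.py air to -0.011 0.1
```

```text
kf th -0.008 w 0.003 trim 0.021 inn -0.000 | t 14.52 th -0.008 (err 0.360) phi -0.058 F [-3.  -0.8  2.3] grip 10.0 w 0.277
kf th -0.009 w -0.016 trim 0.021 inn 0.003 | t 14.90 th -0.008 (err 0.358) phi -0.057 F [-2.6 -1.3  2.7] grip 10.0 w 0.281
phi -> -0.037 rows total [0.0, -0.11, -0.0] pred [-0.01290895  0.00747341] [-0.01087095 -0.00069871] next du [-0.013  0.004]
```

```bash
python3 -m handwheel '[[0,-0.05,0,0,0,0],[0,-0.04,0,0,0,0]]' >/dev/null; python3 st.py air
python3 -m handwheel '[[0,0,0,0,0,0],[0,0,0,0,0,0],[0,0,0,0,0,0],[0,0,0,0,0,0]]' >/dev/null; python3 st.py air to -0.011 0.1
```

```text
kf th -0.013 w -0.010 trim 0.021 inn -0.001 | t 15.12 th -0.013 (err 0.356) phi -0.040 F [-3.1 -0.8  3.4] grip 10.0 w 0.278
kf th -0.016 w -0.003 trim 0.021 inn -0.003 | t 15.50 th -0.016 (err 0.351) phi -0.041 F [-4.6  0.3  3.9] grip 10.0 w 0.276
phi -> -0.039 rows total [0.0, -0.01, 0.0] pred [-0.01418979  0.01162568] [-0.01123208  0.00051609] next du [-0.009  0.004]
```

```bash
python3 -m handwheel '[[0,-0.01,0,0,0,0],[0,-0.01,0,0,0,0]]' >/dev/null; python3 st.py air
python3 -m handwheel '[[0,0,0,0,0,0],[0,0,0,0,0,0],[0,0,0,0,0,0],[0,0,0,0,0,0]]' >/dev/null; python3 st.py air to -0.011 0.1
```

```text
kf th -0.016 w 0.006 trim 0.021 inn -0.000 | t 15.72 th -0.016 (err 0.350) phi -0.037 F [-4.9 -2.1  4.6] grip 10.0 w 0.278
kf th -0.010 w 0.026 trim 0.021 inn 0.001 | t 16.10 th -0.010 (err 0.360) phi -0.037 F [-5.  -0.8  4. ] grip 10.0 w 0.279
phi -> -0.065 rows total [0.0, 0.15, 0.01] pred [-0.00552552 -0.02068112] [-0.01097746  0.00052736] next du [ 0.026 -0.008]
```

```bash
python3 -m handwheel '[[0,0.07,-0.01,0,0,0],[0,0.07,-0.01,0,0,0]]' >/dev/null; python3 st.py air
python3 -m handwheel '[[0,0,0,0,0,0],[0,0,0,0,0,0],[0,0,0,0,0,0],[0,0,0,0,0,0]]' >/dev/null; python3 st.py air to -0.20 0.07
```

```text
kf th -0.005 w 0.008 trim 0.021 inn 0.001 | t 16.32 th -0.004 (err 0.366) phi -0.062 F [-2.3 -1.3  1.8] grip 10.0 w 0.283
kf th -0.006 w -0.021 trim 0.021 inn 0.003 | t 16.70 th -0.006 (err 0.365) phi -0.061 F [-1.1  0.1  1.1] grip 10.0 w 0.278
phi -> -0.071 rows total [-0.01, 0.06, 0.03] pred [-0.03244735 -0.09308631] [-0.06880805 -0.07027657] next du [0.042 0.001]
```

The pointer has been within tolerance for over 7 s, so I'll lower it slowly.

```bash
python3 -m handwheel '[[0,0.02,0.01,0,0,0],[0,0.02,0,0,0,0]]' >/dev/null; python3 st.py air
python3 -m handwheel '[[0,0,0,0,0,0],[0,0,0,0,0,0]]' >/dev/null; python3 st.py air to -0.20 0.07
```

```text
kf th -0.012 w -0.045 trim 0.022 inn 0.002 | t 16.92 th -0.012 (err 0.357) phi -0.069 F [-1.7 -0.5  1.8] grip 10.0 w 0.277
kf th -0.026 w -0.078 trim 0.021 inn -0.001 | t 17.13 th -0.026 (err 0.325) phi -0.070 F [-1.8  0.1  0.8] grip 10.0 w 0.283
phi -> -0.030 rows total [-0.01, -0.22, 0.01] pred [-0.06350567 -0.0618902 ] [-0.09153429 -0.07202332] next du [-0.003  0.015]
```

```bash
python3 -m handwheel '[[0,-0.11,0.01,0,0,0],[0,-0.11,0,0,0,0]]' >/dev/null; python3 st.py air
python3 -m handwheel '[[0,0,0,0,0,0],[0,0,0,0,0,0]]' >/dev/null; python3 st.py air to -0.20 0.06
```

```text
kf th -0.044 w -0.068 trim 0.021 inn -0.002 | t 17.35 th -0.045 (err 0.293) phi -0.030 F [-2.9 -1.3  2.1] grip 10.0 w 0.281
kf th -0.060 w -0.063 trim 0.021 inn -0.003 | t 17.57 th -0.061 (err 0.265) phi -0.029 F [-3.4 -0.9  4. ] grip 10.0 w 0.282
phi -> -0.028 rows total [0.0, -0.01, 0.0] pred [-0.08910709 -0.06226489] [-0.11567658 -0.06157145] next du [0.011 0.01 ]
```

```bash
python3 -m handwheel '[[0,-0.01,0,0,0,0],[0,0,0,0,0,0]]' >/dev/null; python3 st.py air
python3 -m handwheel '[[0,0,0,0,0,0],[0,0,0,0,0,0]]' >/dev/null; python3 st.py air to -0.20 0.06
```

```text
kf th -0.075 w -0.064 trim 0.020 inn -0.002 | t 17.78 th -0.075 (err 0.236) phi -0.029 F [-3.6 -0.3  3.5] grip 10.0 w 0.278
kf th -0.090 w -0.070 trim 0.020 inn -0.000 | t 18.00 th -0.090 (err 0.206) phi -0.029 F [-5.3 -0.9  4.2] grip 10.0 w 0.278
phi -> -0.009 rows total [0.0, -0.11, -0.0] pred [-0.1209897  -0.05591922] [-0.14541184 -0.05976861] next du [0.002 0.008]
```

```bash
python3 -m handwheel '[[0,-0.06,-0.01,0,0,0],[0,-0.05,0,0,0,0]]' >/dev/null; python3 st.py air
python3 -m handwheel '[[0,0,0,0,0,0],[0,0,0,0,0,0]]' >/dev/null; python3 st.py air to -0.205 0.055
```

```text
kf th -0.106 w -0.064 trim 0.020 inn -0.004 | t 18.22 th -0.107 (err 0.179) phi -0.008 F [-5.3 -2.8  4.2] grip 10.0 w 0.278
kf th -0.122 w -0.063 trim 0.019 inn -0.003 | t 18.43 th -0.122 (err 0.150) phi -0.008 F [-5.1 -2.2  3.8] grip 10.0 w 0.278
phi -> 0.001 rows total [0.0, -0.05, 0.01] pred [-0.14969518 -0.05276574] [-0.17333327 -0.05877645] next du [0.003 0.015]
```

```bash
python3 -m handwheel '[[0,-0.03,-0.01,0,0,0],[0,-0.03,0,0,0,0]]' >/dev/null; python3 st.py air
python3 -m handwheel '[[0,0,0,0,0,0],[0,0,0,0,0,0]]' >/dev/null; python3 st.py air to -0.21 0.045
```

```text
kf th -0.137 w -0.059 trim 0.019 inn -0.003 | t 18.65 th -0.138 (err 0.128) phi 0.003 F [-4.9 -1.5  3. ] grip 10.0 w 0.282
kf th -0.150 w -0.057 trim 0.019 inn -0.001 | t 18.87 th -0.150 (err 0.108) phi 0.003 F [-4.4 -0.3  3. ] grip 10.0 w 0.278
phi -> 0.016 rows total [-0.01, -0.07, 0.02] pred [-0.17382059 -0.03928778] [-0.19309289 -0.05296947] next du [-0.004  0.026]
```

```bash
python3 -m handwheel '[[-0.01,-0.04,0,0,0,0],[0,-0.03,0,0,0,0]]' >/dev/null; python3 st.py air
python3 -m handwheel '[[0,0,0,0,0,0],[0,0,0,0,0,0]]' >/dev/null; python3 st.py air to -0.215 0.04
```

```text
kf th -0.164 w -0.053 trim 0.018 inn -0.004 | t 19.08 th -0.165 (err 0.085) phi 0.017 F [-2.3 -0.8  1.4] grip 10.0 w 0.282
kf th -0.177 w -0.053 trim 0.018 inn -0.003 | t 19.30 th -0.178 (err 0.067) phi 0.016 F [-2.7 -1.1  1.8] grip 10.0 w 0.280
phi -> 0.025 rows total [-0.0, -0.05, 0.02] pred [-0.19964684 -0.03985601] [-0.21238612 -0.01932005] next du [0.01  0.005]
```

```bash
python3 -m handwheel '[[0,-0.04,0.01,0,0,0],[0,-0.03,0,0,0,0]]' >/dev/null; python3 st.py air
python3 -m handwheel '[[0,0,0,0,0,0],[0,0,0,0,0,0]]' >/dev/null; python3 st.py air to -0.218 0.03
```

```text
kf th -0.190 w -0.046 trim 0.018 inn -0.003 | t 19.52 th -0.190 (err 0.045) phi 0.029 F [-3.7 -1.7  2.7] grip 10.0 w 0.276
kf th -0.200 w -0.042 trim 0.017 inn -0.002 | t 19.73 th -0.201 (err 0.039) phi 0.029 F [-2.1 -2.   2.4] grip 10.0 w 0.280
phi -> 0.039 rows total [0.0, -0.05, 0.01] pred [-0.21537698 -0.01843308] [-0.21866359  0.00267137] next du [ 0.004 -0.007]
```

Almost on the rest at about 0.04 rad/s. I'll hold as it is and let it settle.

```bash
python3 -m handwheel '[[0,0,0,0,0,0],[0,0,0,0,0,0],[0,0,0,0,0,0]]' >/dev/null; python3 st.py air
python3 -m handwheel '[[0,0,0,0,0,0],[0,0,0,0,0,0],[0,0,0,0,0,0]]' >/dev/null; python3 st.py phi -0.05
```

```text
kf th -0.215 w -0.049 trim 0.017 inn -0.002 | t 20.03 th -0.215 (err 0.026) phi 0.029 F [-3.2 -0.9  2.1] grip 10.0 w 0.278
kf th -0.216 w -0.016 trim 0.019 inn 0.018 | t 20.33 th -0.213 (err 0.029) phi 0.028 F [-1.2 -1.5  1.7] grip 10.0 w 0.280
rows total [0.01, 0.43, 0.01]
```

```bash
python3 -m handwheel '[[0,0.05,0,0,0,0],[0,0.05,0,0,0,0],[0,0,0,0,0,0],[0,0,0,0,0,0],[0,0,0,0,0,0]]' >/dev/null; python3 st.py
python3 -m handwheel '[[0,0,0,0,0,0],[0,0,0,0,0,0],[0,0,0,0,0,0]]' >/dev/null; python3 st.py phi -0.24
```

```text
kf th -0.213 w -0.020 trim 0.022 inn 0.026 | t 20.80 th -0.211 (err 0.033) phi 0.010 F [-2.1 -1.   1.6] grip 10.0 w 0.281
kf th -0.219 w -0.036 trim 0.022 inn 0.005 | t 21.10 th -0.218 (err 0.023) phi 0.011 F [-1.8 -1.   2. ] grip 10.0 w 0.280
rows total [0.01, 1.37, 0.17]
```

```bash
python3 -m handwheel '[[0,0.12,0,0,0,0],[0,0.12,0,0,0,0],[0,0.12,0.01,0,0,0],[0,0.12,0.01,0,0,0],[0,0.12,0.02,0,0,0],[0,0.1,0.02,0,0,0],[0,0,0,0,0,0],[0,0,0,0,0,0]]' >/dev/null; python3 st.py phi -0.255
```

```text
kf th -0.226 w -0.230 trim 0.041 inn 0.268 | t 21.82 th -0.221 (err 0.013) phi -0.119 F [-3.2 -1.4  2.4] grip 10.0 w 0.276
rows total [0.02, 0.73, 0.12]
```

```bash
python3 -m handwheel '[[0,0.12,0.01,0,0,0],[0,0.12,0.02,0,0,0],[0,0.12,0.02,0,0,0],[0,0.12,0.02,0,0,0],[0,0.12,0.02,0,0,0],[0,0.12,0.03,0,0,0],[0,0,0,0,0,0],[0,0,0,0,0,0]]' >/dev/null; python3 st.py phi -0.255
```

```text
kf th -0.230 w -0.296 trim 0.083 inn 0.579 | t 22.53 th -0.219 (err 0.016) phi -0.251 F [-1.  -1.   1.2] grip 10.0 w 0.277
rows total [0.0, 0.02, -0.0]
```

```bash
python3 -m handwheel '[[0,0.02,0,0,0,0],[0,0.01,0,0,0,0],[0,0,0,0,0,0],[0,0,0,0,0,0]]' >/dev/null
python3 -m handwheel '[[0,0,0,0,0,0],[0,0,0,0,0,0],[0,0,0,0,0,0],[0,0,0,0,0,0],[0,0,0,0,0,0],[0,0,0,0,0,0],[0,0,0,0,0,0],[0,0,0,0,0,0]]' 1
python3 -m handwheel '[[0,0,0,0,0,0],[0,0,0,0,0,0],[0,0,0,0,0,0],[0,0,-0.3,0,0,0],[0,0,-0.6,0,0,0],[0,0,-1,0,0,0],[0,0,-1,0,0,0],[0,0,-1,0,0,0]]'
python3 -m handwheel '[[0,0,-1,0,0,0],[0,0,-1,0,0,0],[0,0,-0.5,0,0,0],[-1,0,0,0,0,0],[-1,0,0,0,0,0],[-1,0,0,0,0,0],[0,0,0,0,0,0],[0,0,0,0,0,0]]'
python3 - <<'E'
from m import *
c=cam('scene'); print(tilt(c),observe()['clock'])
cv2.imwrite('pics/p3.png',c['image'][100:330,130:470,::-1].repeat(2,0).repeat(2,1))
E
```

```text
clock: 23.58
position: [0.5589, -0.117, 0.2189]
ee_rot: [3.124, 0.328, 0.0]
force: [0.2, -0.0, -0.0]
width: 0.807
gripper_force: 0.0
clock: 24.25
position: [0.5587, -0.117, 0.2982]
ee_rot: [-3.124, -0.328, 0.0]
force: [0.3, 0.1, 0.0]
width: 0.998
gripper_force: 0.0
clock: 24.92
position: [0.4996, -0.1298, 0.3473]
ee_rot: [3.124, 0.327, 0.001]
force: [0.5, -0.2, 0.5]
width: 1.001
gripper_force: 0.0
(-0.2197596554256727, 0.07479129704788434) 24.9667
```

View pics/p3.png

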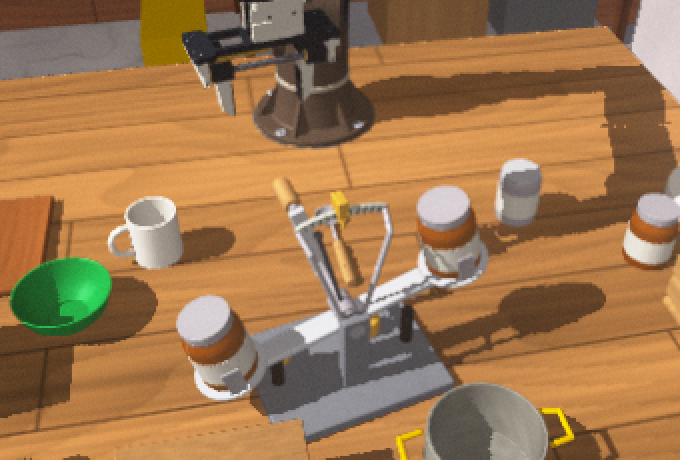

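The beam is back on its rest, with the lever free at crop (285,190). The gripper is clear at (265,60), and nothing else has moved.

```bash
python3 -c "from cell import *; print(sign_off())"
```

```text
the job is handed in; nothing more can be done
None
```

The pointer stayed within 13 mm of the rider for over 7 s by camera measurement; the beam was then lowered onto its original rest at about 0.05 rad/s, the slack lever released, and the job handed in at about 25 s.

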